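# Open the slicer's control lid and start it

### The job

Start the bread slicer from the bakery desk: with your fingertips, gently push up the blue lid of the grey control box by its yellow tab and flip it back past upright until it stays open by itself with nothing touching it, then press the green button inside it fully down and let go. Do not pinch or grip anything; leave the lid open, do not press the red button, do not open the box with the orange lid, and leave the other things on the desk where they stand.

Things in the scene. Friction and masses are not known exactly. Their poses are not given: they have to be found in the camera images.
- slicer_box: Grey control box fixed to the table, 120 (x) by 160 (y) by 110 mm high; origin under its centre, front faces its -x (towards the robot). Panel inside 84 mm up, 6 mm walls around it; green button at (-10, +40) mm and red at (-10, -40) mm in its frame. Has the blue lid; stands left or right.
- slicer_lid (a joint): Blue lid's angle: 0 shut, grows as its front swings up and back, end stop at 2.0 rad. Free hinge along the box's y at (+60, 0, 110) mm in the box's frame. Plate 120 by 160 by 6 mm, 0.08 to 0.17 kg: below about 1.45 rad it falls shut, beyond about 1.7 rad it falls back and stays open.
- slicer_lid_tab (a point): Middle of the front lower edge of the blue lid's yellow finger tab, 150 mm from the hinge axis, 110 mm above the table when shut. The tab is 70 mm wide, 6 mm thick and juts 30 mm out in front of the box wall with free space below: a fingertip leaning towards the box can lift it from beneath (a level push only jams). Shut, the point's x points to the hinge.
- slicer_start (a joint): Green button's travel: 0 up, 0.006 m fully down; springs back up by itself; about 5 N presses it fully down.
- slicer_start_top (a point): Centre of the top face of the green button (36 mm across, in a black collar 52 mm across), 106 mm above the table when up, that is 22 mm above the panel and 4 mm below the box rim; pressed straight down.
- slicer_stop (a joint): Red button's travel: 0 up, 0.006 m fully down; springs back up by itself; about 5 N presses it fully down.
- mixer_box: Grey control box fixed to the table, 120 (x) by 160 (y) by 110 mm high; origin under its centre, front faces its -x (towards the robot). Panel inside 84 mm up, 6 mm walls around it; green button at (-10, +40) mm and red at (-10, -40) mm in its frame. Has the orange lid; leave alone.
- mixer_lid (a joint): Orange lid's angle: 0 shut, grows as its front swings up and back, end stop at 2.0 rad. Free hinge along the box's y at (+60, 0, 110) mm in the box's frame. Plate 120 by 160 by 6 mm, 0.08 to 0.17 kg: below about 1.45 rad it falls shut, beyond about 1.7 rad it falls back and stays open.
- timer: White kitchen timer standing between the boxes, 54 mm across, 55 mm high; origin under its centre.
- mug: Blue mug, 80 mm across, 90 mm high, handle at +y; origin under its centre.
- loaf: Round crusty loaf, 140 mm across, 70 mm high; origin under its centre.
- shaker: Metal flour shaker, 60 mm across, 130 mm high; origin under its centre.
- scraper: Dough scraper lying flat, 107 by 115 mm, 18 mm high at its wooden handle; origin under its middle.
- order_pad: White order pad, 110 by 150 by 12 mm, lying flat; origin under its centre.
- pencil: Flat red pencil, 170 by 12 by 8 mm, lying along its x; origin under its centre.
There are look-alikes about, which are no part of the job. What is shaped like the slicer_box but pink is not meant.

How it is judged:
By the outcome, as a careful person would: the job done as asked, in the order asked, and still so for the second after the job is handed in, with the robot touching nothing.
It also fails if it takes over 54 s, if anything falls off the work surface, if the arm or the gripper's body presses on something with over 40 N, if the wrist force passes 120 N, or if a joint passes its speed limit or range.

### The arm

A 6-joint arm with a two-finger parallel gripper is mounted at the origin on the work surface. World frame = base frame: x ahead of the robot, y to its left, z up, the work surface at z = 0. Lengths are in m, angles in rad, forces in N, time in s.
With the tool pointing down it reaches from about 0.25 to 0.775 m from the base axis. Payload 4 kg.
Tool frame: the origin (TCP) lies at the very end of the fingers, on their centre line; the grasp point (between the pads) lies 19 mm behind it; z points along the fingers, y is the direction in which the jaws open and shut (so a half turn about z gives the same grasp; the last joint's range is limited). The gripper opens to 85 mm and grips with 20 to 120 N. Pads are 22 mm wide; open, the fingers measure 114 mm over their backs; the gripper's body (76 mm by 85 mm) begins 54 mm behind the grasp point. The pads swing forward as they close: fully open they stand 13 mm farther back than shut.
Start: joints at [1.193, 0.087, 1.371, -0, 1.684, -0.103], TCP at [0.149, 0.529, 0.231] pointing down, gripper open.
Joint ranges: [-3.1, 3.1], [-0.76, 2.03], [0.27, 2.55], [-1.08, 4.22], [0.17, 2.65], [-2.57, 2.57]. Speed limits (rad/s): [2.79, 2.79, 3.14, 3.14, 3.14, 3.14].

### API

Orientations are given as a unit quaternion [w, x, y, z].
In Python, from cell import env gives the robot as it stands. Calls block until the motion is done:
- env.goto(position, orientation): joint-space move of the TCP to a pose.
- env.movel(position, attitude=None, feed=0.15): straight line of the TCP; attitude=None keeps the orientation; feed is the mean speed in m/s.
- env.set_joints(angles): joint-space move.
- env.command_gripper(opening): finger opening in m; the grip force is fixed at half the most; returns when the fingers have stopped.
- env.hold(seconds).
- env.ik(position, orientation): joint angles nearest the present ones, or None.
- env.get_obs(): the state.
- env.read_camera(name): name is "scene" or "side" or "wrist"; returns the picture (400x640x3 uint8, blue, green, red); there is no depth.
- env.camera_info(name): a dict with "vfov" (degrees; the focal length in pixels is half the picture's height over the tangent of half this angle, whatever the lens; pixels are square), "cx", "cy" (the principal point, pixels), "position" and "rotation" of the camera in the world. Camera axes: x right, y up, looking along -z (the intrinsics and any distortion apply to the point x, -y, -z); pixel columns grow to the right and rows downward; lengths in m; the calibration is good to about 2 mm. A picture is of the moment at which its call begins: read the wrist's pose just before it. camera_info takes no time and is no camera call; for the wrist camera it gives the pose at the moment of the call.
A pose or a line that the arm cannot do raises env.IKError and nothing moves.
- env.sign_off(): hands the job in, once; it reports no verdict.
Trained networks look in the newest picture that a camera, given by its name, has taken for a name from the list of things; names that differ only in an ending like _2 or _b are one class to them, and where a whole thing is asked for, a point or a joint stands for the part that bears it (a point fixed in the world has none). Each returns a list of dicts, best first, with "score" (0 to 1); they miss things now and then, are a little off and sometimes report something else, mostly with a low value. They report only what shows in the picture. A call takes as long as a camera call. They do not tell look-alikes from the thing itself.
- env.boxes_of(target, camera): "location" ([column, row] as shares, 0 to 1, of the picture: columns of its width, rows of its height, amid what is visible of it).
- env.outline_of(target, camera): "mask" (400x640 bool, what is visible of it) and "location" ([column, row] as shares, 0 to 1, of the picture: columns of its width, rows of its height, amid what is visible of it).
The state is a dict: "t": time; "joint_pos": joint angles; "qd": joint speeds; "tau": joint torques, N m; "eef_pos": TCP position; "eef_rot": TCP orientation; "wrist_force": force on the tool from outside, world axes, zero at the start; "torque": the same for the moment, N m; "gripper_width": finger opening in m.
Only numpy, scipy, OpenCV 4.12 (cv2) and the standard library are available. Lean on these libraries where they do the work, as an engineer would, in place of code of your own. Each camera call takes 0.05 s, during which the arm holds its last target.

## Working session

There is one attempt and no reset: what is moved stays moved. The work goes in short steps, each a Python script; the robot and the scene stay as the last script left them, time stands still between calls to the robot, and variables do not carry over. Pictures are saved under pics/ and viewed, and the job is handed in when it is done.

```bash
ls; mkdir -p pics; python3 - <<'E'
from cell import env
import cv2
print(env.get_obs())
for c in ("scene","side","wrist"):
    print(c,env.camera_info(c)); cv2.imwrite(f"pics/{c}0.png",env.read_camera(c))
E
```

```text
pics
{'t': 0.0, 'joint_pos': array([ 1.19286156e+00,  8.79425084e-02,  1.37231503e+00,  8.88132234e-06,
        1.68358267e+00, -1.03064626e-01]), 'qd': array([ 1.91554828e-03, -7.98168707e-04,  1.35337731e-03, -8.88534954e-05,
        1.18321746e-03,  6.74122660e-04]), 'tau': array([ 8.97674136e-05, -3.51850998e+01, -3.13282335e+01, -1.04827977e-04,
        1.05711105e-02,  2.03753110e-06]), 'eef_pos': array([0.14907458, 0.52887839, 0.23011512]), 'eef_rot': array([-2.71955454e-04,  1.37002246e-01,  9.90570099e-01, -1.09037967e-03]), 'wrist_force': array([-0.89333892,  0.59567573,  0.10357992]), 'torque': array([-0.02165334, -0.0147887 , -0.03639895]), 'gripper_width': 0.08533151406532799}
scene {'vfov': 46.29689258865754, 'cx': 315.9384422969081, 'cy': 194.828227558317, 'position': array([ 0.98798403, -0.96383212,  0.90278141]), 'rotation': array([0.86785643, 0.44106824, 0.10095851, 0.20516189])}
side {'vfov': 44.08314677855123, 'cx': 316.8491364402763, 'cy': 199.85060754144513, 'position': array([0.29781075, 0.99301752, 1.17001049]), 'rotation': array([-0.07804808, -0.03955288,  0.36087061,  0.92850227])}
wrist {'vfov': 70.94237063384543, 'cx': 319.21727113239297, 'cy': 195.25968009521847, 'position': array([0.0731571 , 0.55071851, 0.37260678]), 'rotation': array([ 0.78721179, -0.12510297, -0.09323009,  0.59661964])}
```

View pics/scene0.png

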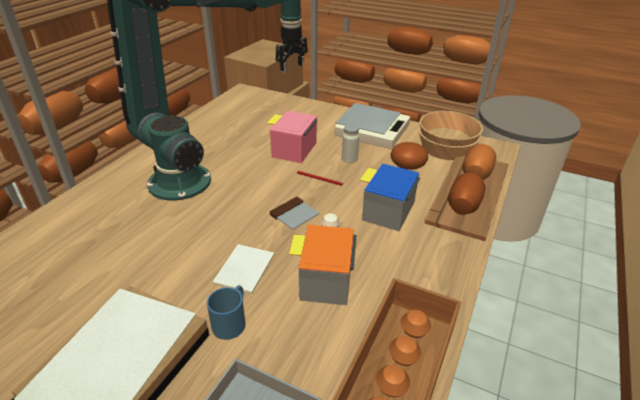

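View pics/side0.png

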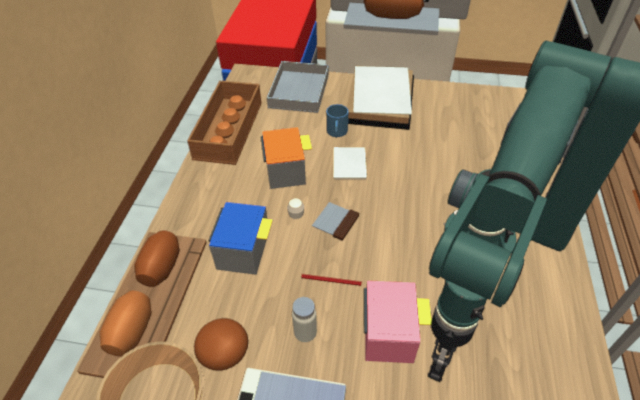

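View pics/wrist0.png

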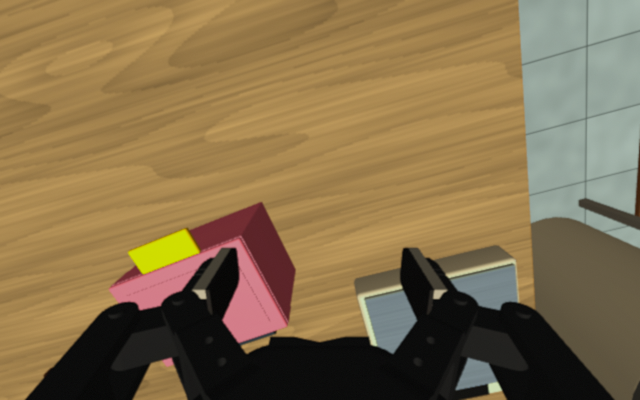

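Candidates: blue-lid grey box (scene 392,195; side 240,235), orange-lid box (scene 328,262; side 284,155) and pink box (scene 294,135; side 392,320). Only the first is grey with a blue lid. I'll confirm that with enlarged crops.

```bash
cat > h.py <<'E'
import numpy as np, cv2
from scipy.spatial.transform import Rotation as R
def rot(q): return R.from_quat([q[1],q[2],q[3],q[0]]).as_matrix()
def proj(ci,P):
    P=np.atleast_2d(P); c=(P-ci["position"])@rot(ci["rotation"])
    f=200/np.tan(np.radians(ci["vfov"])/2)
    return np.c_[ci["cx"]+f*c[:,0]/-c[:,2], ci["cy"]-f*c[:,1]/-c[:,2]]
def ray(ci,uv):
    f=200/np.tan(np.radians(ci["vfov"])/2)
    d=np.array([(uv[0]-ci["cx"])/f,-(uv[1]-ci["cy"])/f,-1.]); return rot(ci["rotation"])@d
def onz(ci,uv,z):
    d=ray(ci,uv); return ci["position"]+d*(z-ci["position"][2])/d[2]
E
python3 - <<'E'
from cell import env
import cv2,numpy as np
from h import *
for c in ("scene","side"):
    im=env.read_camera(c); ci=env.camera_info(c)
    for t,z in (("slicer_lid_tab",.113),("slicer_lid",.116),("slicer_box",.08)):
        for r in env.outline_of(t,c)[:4]:
            l=r["location"]; uv=(l[0]*640,l[1]*400)
            print(c,t,round(r["score"],2),np.round(uv,1),r["mask"].sum(),onz(ci,uv,z).round(3))
    u,v=(392,195) if c=="scene" else (240,235)
    cv2.imwrite(f"pics/crop_{c}.png",cv2.resize(im[v-50:v+50,u-65:u+65],None,fx=6,fy=6,interpolation=cv2.INTER_NEAREST))
E
```

```text
scene slicer_lid_tab 0.93 [292.1 121.2] 809 [0.232 0.372 0.113]
scene slicer_lid_tab 0.36 [289.2 212.4] 893 [ 0.483 -0.101  0.113]
scene slicer_lid 0.69 [394.6 181.6] 1454 [0.692 0.166 0.116]
scene slicer_lid 0.62 [291.7 122.3] 835 [0.238 0.359 0.116]
scene slicer_box 0.97 [291.6 137.5] 2044 [0.26  0.316 0.08 ]
scene slicer_box 0.78 [388.6 192.3] 2973 [0.681 0.155 0.08 ]
scene slicer_box 0.71 [329.3 261.6] 4180 [ 0.647 -0.192  0.08 ]
side slicer_lid_tab 0.62 [240.  225.8] 2174 [0.678 0.17  0.113]
side slicer_box 0.93 [394.7 322. ] 4681 [0.233 0.378 0.08 ]
side slicer_box 0.84 [237.8 236.2] 3594 [0.686 0.182 0.08 ]
```

View pics/crop_scene.png

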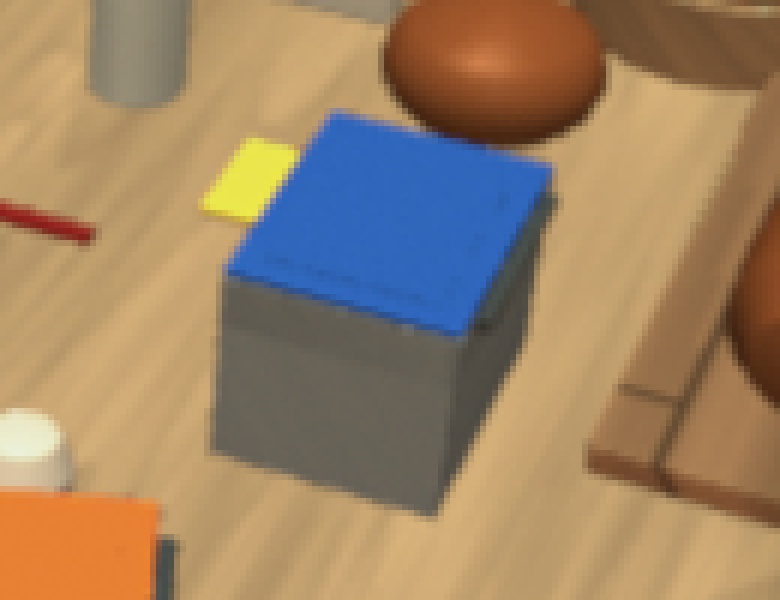

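View pics/crop_side.png

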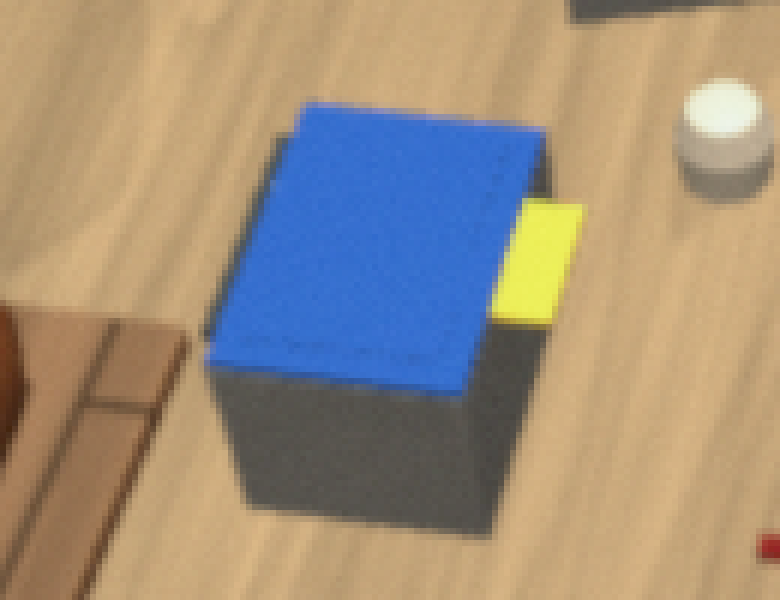

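Both crops show the blue lid with its yellow tab facing the robot, on a grey box. Next I'll fit the pose by matching silhouettes in both views.

```bash
cat >> h.py <<'E'
def T(p,pts):
    x,y,a=p; c,s=np.cos(a),np.sin(a); pts=np.atleast_2d(pts)
    return np.c_[x+c*pts[:,0]-s*pts[:,1], y+s*pts[:,0]+c*pts[:,1], pts[:,2]]
def boxpts(x0,x1,y0,y1,z0,z1): return np.array([[x,y,z] for x in(x0,x1) for y in(y0,y1) for z in(z0,z1)])
LID=boxpts(-.06,.06,-.08,.08,.110,.116); TAB=boxpts(-.09,-.06,-.035,.035,.110,.116)
def render(ci,p,pts,S=4):
    m=np.zeros((400*S,640*S),np.uint8)
    uv=proj(ci,T(p,pts)); h=cv2.convexHull(((uv+.5)*S-.5).astype(np.float32))
    cv2.fillConvexPoly(m,np.round(h*16).astype(np.int32),255,shift=4)
    return cv2.resize(m,(640,400),interpolation=cv2.INTER_AREA)/255.
E
python3 - <<'E'
from cell import env
import cv2,numpy as np
from h import *
from scipy.optimize import minimize
D=[]
for c in ("scene","side"):
    im=cv2.imread(f"pics/{c}0.png"); ci=env.camera_info(c)
    hsv=cv2.cvtColor(im,cv2.COLOR_BGR2HSV)
    roi=np.zeros((400,640),bool); u,v=(392,195) if c=="scene" else (240,235)
    roi[v-50:v+50,u-65:u+65]=1
    b=cv2.inRange(hsv,(100,120,90),(125,255,255))>0
    y=cv2.inRange(hsv,(24,140,120),(34,255,255))>0
    D.append((ci,(b&roi)*1.,(y&roi)*1.)); print(c,(b&roi).sum(),(y&roi).sum())
def cost(p,sel=(0,1)):
    return sum(((render(D[i][0],p,LID)-D[i][1])**2).sum()+((render(D[i][0],p,TAB)*(D[i][1]<.5)-D[i][2])**2).sum() for i in sel)
for sel in ((0,1),(0,),(1,)):
    best=min((minimize(cost,[.69,.17,a0],args=(sel,),method="Nelder-Mead",options=dict(initial_simplex=[[.69,.17,a0],[.70,.17,a0],[.69,.18,a0],[.69,.17,a0+.1]],xatol=1e-4,fatol=.1)) for a0 in (-.2,.1,.35)),key=lambda r:r.fun)
    print(sel,best.x.round(4),best.fun)
E
```

```text
scene 1226 130
side 1906 202
(0, 1) [0.6846 0.1705 0.0132] 242.65277970011536
(0,) [0.6833 0.1721 0.0206] 94.90826605151864
(1,) [0.6855 0.1684 0.0193] 121.53962322183776
```

```bash
cat >> h.py <<'E'
P=(.6845,.1703,.017)
def quat(phi,yaw=P[2]):
    z=np.array([np.cos(phi)*np.cos(yaw),np.cos(phi)*np.sin(yaw),-np.sin(phi)]); y=np.array([-np.sin(yaw),np.cos(yaw),0])
    q=R.from_matrix(np.c_[np.cross(y,z),y,z]).as_quat(); return np.array([q[3],q[0],q[1],q[2]])
def tcp(th,phi,r=.135,drop=0.):
    "TCP so that upper tip corner is at lid angle th, radius r (box frame)"
    C=np.array([.06-r*np.cos(th),.110+r*np.sin(th)-drop])
    t=C-.011*np.array([np.sin(phi),np.cos(phi)])
    return T(P,[[t[0],0,t[1]]])[0]
E
python3 - <<'E'
from cell import env
import numpy as np
from h import *
for deg in (0,15,25,35,45):
    phi=np.radians(deg); q=quat(phi); out=[]
    for th in (0,.3,.6,.9,1.2,1.5,1.8):
        j=env.ik(tcp(th,phi),q); out.append(None if j is None else j.round(2))
    print(deg,sum(o is None for o in out),out[0],out[3],out[-1])
print(env.ik(T(P,[[-.01,.04,.1]])[0],quat(np.pi/2)), env.ik([.45,.17,.3],quat(np.radians(25))))
print(env.get_obs()["t"])
E
```

```text
0 0 [0.35 0.33 2.26 3.53 1.05 1.37] [0.3  0.1  2.15 3.58 0.73 1.24] [0.24 0.25 1.89 3.53 0.61 1.25]
15 1 [0.34 0.08 2.25 3.75 0.57 1.13] [ 0.3  -0.06  2.09  4.12  0.33  0.69] [0.23 0.13 1.82 4.19 0.24 0.59]
25 4 None None [ 0.22  0.1   1.74 -0.83  0.26 -0.67]
35 0 [ 0.3  -0.07  2.1  -0.96  0.29 -0.47] [ 0.27 -0.11  1.9  -0.48  0.45 -0.99] [ 0.21  0.11  1.62 -0.35  0.48 -1.14]
45 0 [ 0.28 -0.07  1.99 -0.41  0.48 -1.02] [ 0.25 -0.07  1.77 -0.26  0.69 -1.2 ] [ 0.2   0.15  1.48 -0.19  0.74 -1.29]
[ 2.22006971e-01  4.84878770e-01  1.13488699e+00 -4.44089210e-16
  1.52182689e+00 -1.36578936e+00] [ 0.56228559 -0.6920292   2.18402228 -0.77254837  0.73891407 -0.6955109 ]
0.55
```

```bash
python3 - <<'E'
from cell import env
import numpy as np
from h import *
phi=np.radians(40); q=quat(phi)
env.command_gripper(0.0)
p=env.get_obs()["eef_pos"]; env.movel([p[0],p[1],.33],feed=.2)
s=tcp(0,phi,drop=.020); pre=s-.10*np.array([np.cos(P[2]),np.sin(P[2]),0])+[0,0,.12]
print(env.ik(pre,q),pre,s)
env.goto(pre,q)
o=env.get_obs(); print(o["t"],o["eef_pos"],o["joint_pos"].round(2),o["gripper_width"],o["wrist_force"])
for c in ("scene","side"): cv2.imwrite(f"pics/{c}1.png",env.read_camera(c))
a=cv2.imread("pics/scene1.png")[90:290,240:480];b=cv2.imread("pics/side1.png")[130:330,180:420]
cv2.imwrite("pics/c1.png",cv2.resize(np.hstack([a,b]),(800,333)))
E
```

```text
[ 0.38220945 -0.44096508  2.10807781 -0.44682188  0.68562733 -0.97465421] [0.50245564 0.16720495 0.20157351] [0.6024412  0.16890487 0.08157351]
3.825 [0.50282548 0.16784412 0.20241851] [ 0.38 -0.44  2.11 -0.45  0.69 -0.97] 0.00027161288120966835 [-0.00486407 -0.34250244 -0.46591067]
```

View pics/c1.png

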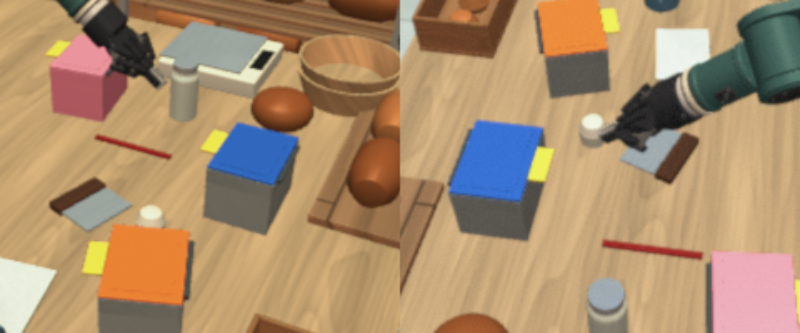

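The fingers are shut and sit in front of the tab, and everything is where it was. Now I'll go under the tab and check the start of the lift.

```bash
python3 - <<'E'
from cell import env
import numpy as np
from h import *
phi=np.radians(40); q=quat(phi)
s=tcp(0,phi,drop=.020); back=s-.05*np.array([np.cos(P[2]),np.sin(P[2]),0])
env.movel(back,q,feed=.15); env.movel(s,q,feed=.06)
def st(n):
    o=env.get_obs(); print(n,round(o["t"],2),o["eef_pos"].round(4),o["wrist_force"].round(1))
st("s")
env.movel(tcp(0,phi),q,feed=.06); st("0")
for th in (.1,.2,.3,.4):
    env.movel(tcp(th,phi),q,feed=.06); st(th)
for c in ("scene","side"): cv2.imwrite(f"pics/{c}2.png",env.read_camera(c))
a=cv2.imread("pics/scene2.png")[90:290,300:540];b=cv2.imread("pics/side2.png")[130:330,140:380]
cv2.imwrite("pics/c2.png",cv2.resize(np.hstack([a,b]),(800,333)))
E
```

```text
s 5.92 [0.6021 0.1688 0.0812] [ 0.6 -0.5  0.6]
0 6.41 [0.6023 0.169  0.1017] [-0.1  0.1 -0.8]
0.1 6.78 [0.6032 0.169  0.1152] [ 0.2  0.5 -0.5]
0.2 7.16 [0.6054 0.169  0.1288] [-1.2 -0.6  0.2]
0.3 7.53 [0.6088 0.1691 0.1421] [-0.7  0.9 -0.7]
0.4 7.91 [0.6136 0.1692 0.1553] [ 0.6 -0.2 -1.2]
```

View pics/c2.png

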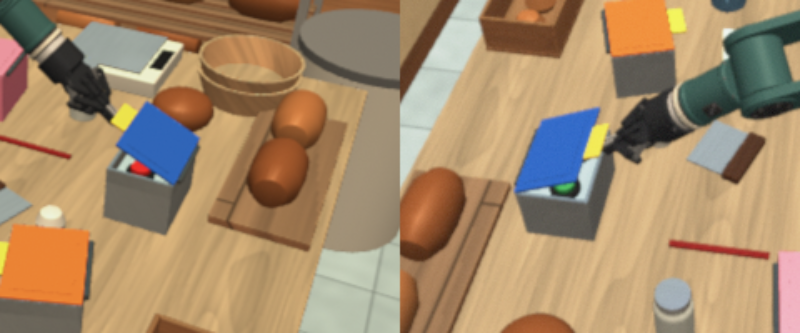

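The lid is lifting at its tab (scene crop 125,118), with the green and red buttons showing underneath, and the force is under 2 N. I'll carry on along the arc.

```bash
python3 - <<'E'
from cell import env
import numpy as np
from h import *
phi=np.radians(40); q=quat(phi)
def st(n):
    o=env.get_obs(); print(n,round(o["t"],2),o["eef_pos"].round(4),o["wrist_force"].round(1))
for th in np.arange(.55,1.56,.2):
    env.movel(tcp(th,phi),q,feed=.08); st(round(th,2))
for c in ("scene","side"): cv2.imwrite(f"pics/{c}3.png",env.read_camera(c))
a=cv2.imread("pics/scene3.png")[60:260,300:540];b=cv2.imread("pics/side3.png")[130:330,140:380]
cv2.imwrite("pics/c3.png",cv2.resize(np.hstack([a,b]),(800,333)))
E
```

```text
0.55 8.41 [0.6228 0.1693 0.173 ] [-0.2  0.2 -0.6]
0.75 8.89 [0.6388 0.1695 0.1938] [-0.1  0.2 -0.4]
0.95 9.38 [0.6589 0.1698 0.2113] [-0.1 -0.7 -0. ]
1.15 9.86 [0.6822 0.1702 0.2245] [-0.1  0.7 -1.2]
1.35 10.34 [0.7078 0.1706 0.233 ] [-0.2  0.5 -0.1]
1.55 10.82 [0.7345 0.1711 0.2361] [ 0.4  0.6 -0.7]
```

View pics/c3.png

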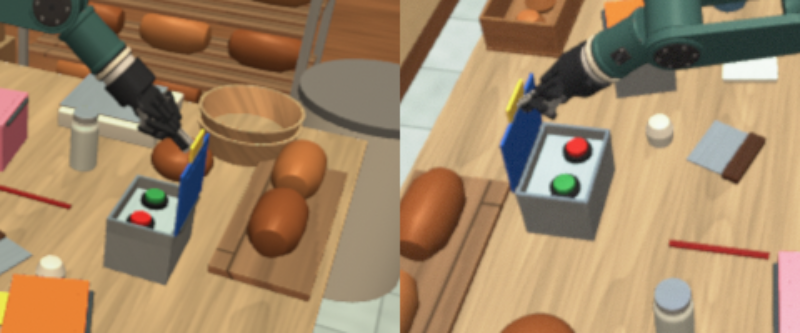

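```bash
python3 - <<'E'
from cell import env
import numpy as np
from h import *
phi=np.radians(40); q=quat(phi)
def st(n):
    o=env.get_obs(); print(n,round(o["t"],2),o["eef_pos"].round(4),o["wrist_force"].round(1))
for th in (1.65,1.75,1.85):
    env.movel(tcp(th,phi),q,feed=.05); st(th)
env.hold(.3)
p=tcp(1.85,phi); env.movel([p[0]-.12,p[1],p[2]+.06],q,feed=.15); st("back")
for c in ("scene","side"): cv2.imwrite(f"pics/{c}4.png",env.read_camera(c))
a=cv2.imread("pics/scene4.png")[60:260,300:540];b=cv2.imread("pics/side4.png")[130:330,140:380]
cv2.imwrite("pics/c4.png",cv2.resize(np.hstack([a,b]),(800,333)))
E
```

```text
1.65 11.34 [0.7484 0.1713 0.236 ] [-0.9  0.1 -0.2]
1.75 11.76 [0.7617 0.1715 0.234 ] [ 0.   0.2 -0.6]
1.85 12.18 [0.7748 0.1717 0.2309] [-0.6 -0.4 -0.6]
back 13.52 [0.6547 0.1717 0.2906] [ 0.  -0.8 -0.5]
```

View pics/c4.png

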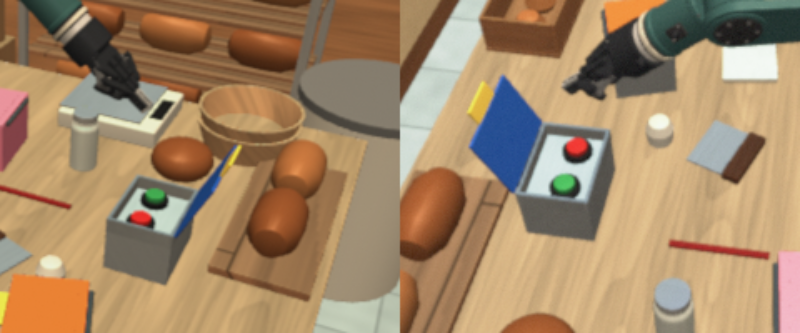

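The lid now stands open past upright with nothing touching it. Next I'll measure the green button.

```bash
python3 - <<'E'
from cell import env
import numpy as np
from h import *
print("expected",T(P,[[-.01,.04,.106]])[0])
for c in ("scene","side"):
    im=env.read_camera(c); ci=env.camera_info(c)
    for r in env.boxes_of("slicer_start_top",c)[:3]:
        uv=np.array(r["location"])*[640,400]; print(c,round(r["score"],2),uv,onz(ci,uv,.104).round(4))
    hsv=cv2.cvtColor(im,cv2.COLOR_BGR2HSV); m=cv2.inRange(hsv,(45,110,60),(80,255,255))
    n,l,s,cen=cv2.connectedComponentsWithStats(m); k=1+s[1:,4].argmax()
    print(c,cen[k],s[k,4],onz(ci,cen[k],.104).round(4))
E
```

```text
expected [0.67382148 0.21012423 0.106     ]
scene 0.44 [393.024 176.32 ] [0.674  0.2083 0.104 ]
scene [392.60465116 177.23255814] 86 [0.6744 0.203  0.104 ]
side [238.152 240.072] 125 [0.6724 0.2131 0.104 ]
```

```bash
python3 - <<'E'
from cell import env
import numpy as np
from h import *
q=quat(np.pi/2); b=np.array([.674,.2095])
def st(n):
    o=env.get_obs(); print(n,round(o["t"],2),o["eef_pos"].round(4),o["wrist_force"].round(1)); return o["wrist_force"]
p=env.get_obs()["eef_pos"]; env.movel([p[0]-.08,p[1],.32],feed=.2)
env.goto([*b,.25],q); st("above")
env.movel([*b,.125],q,feed=.1); st("near")
for c in ("scene","side"): cv2.imwrite(f"pics/{c}5.png",env.read_camera(c))
a=cv2.imread("pics/scene5.png")[110:230,320:464];d=cv2.imread("pics/side5.png")[170:290,160:304]
cv2.imwrite("pics/c5.png",cv2.resize(np.hstack([a,d]),(800,333)))
E
```

```text
above 15.3 [0.6744 0.2092 0.2486] [-0.6 -0.1  0.7]
near 16.7 [0.6746 0.2096 0.1263] [-0.8 -0.7 -0. ]
```

View pics/c5.png

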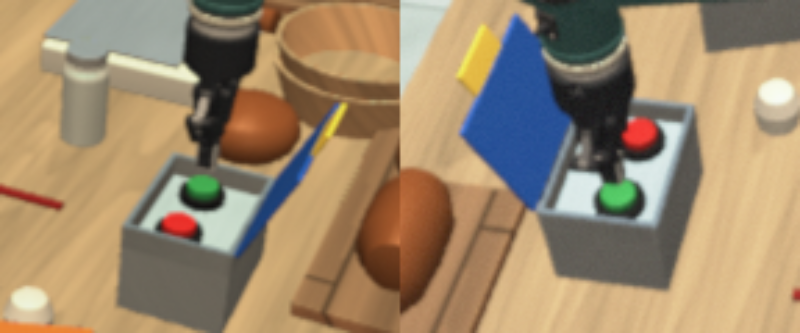

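The fingertips are over the green button and clear of the lid and walls. Pressing in small steps while watching the force.

```bash
python3 - <<'E'
from cell import env
import numpy as np
from h import *
q=quat(np.pi/2); b=np.array([.674,.2095])
def st(n):
    o=env.get_obs(); print(n,round(o["t"],2),o["eef_pos"].round(4),o["wrist_force"].round(1)); return o["wrist_force"]
for z in list(np.arange(.110,.089,-.002)):
    env.movel([*b,z],q,feed=.02); env.hold(.1); f=st(round(z,4))
    if f[2]>14: break
for c in ("scene","side"): cv2.imwrite(f"pics/{c}6.png",env.read_camera(c))
a=cv2.imread("pics/scene6.png")[110:230,320:464];d=cv2.imread("pics/side6.png")[170:290,160:304]
cv2.imwrite("pics/c6.png",cv2.resize(np.hstack([a,d]),(800,333)))
E
```

```text
0.11 17.8 [0.6741 0.2095 0.1103] [-0.2 -0.7  0.4]
0.108 18.15 [0.6739 0.2095 0.1079] [0.3 0.2 0.2]
0.106 18.5 [0.6741 0.2095 0.1062] [ 0.7 -0.2  0.3]
0.104 18.85 [0.6742 0.2095 0.1045] [-0.  -0.5  2.2]
0.102 19.2 [0.6742 0.2095 0.1024] [-0.3 -0.5  3.8]
0.1 19.55 [0.6742 0.2095 0.1004] [-0.4 -0.5  3.6]
0.098 19.9 [0.6742 0.2095 0.1   ] [-2.6 -0.2  8.7]
0.096 20.25 [0.6743 0.2096 0.1   ] [-5.  -0.6 13.7]
0.094 20.6 [0.6743 0.2096 0.0999] [-6.7 -1.1 19.8]
```

View pics/c6.png

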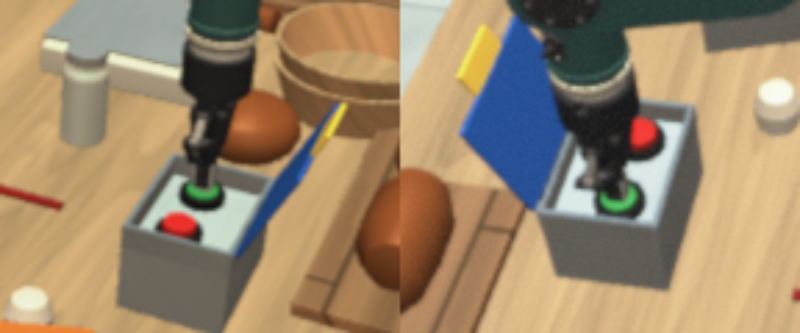

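It hit a hard stop at z = 0.100, which is exactly the 6 mm of travel, and the force rose to 20 N. Now I'll release and retreat.

```bash
python3 - <<'E'
from cell import env
import numpy as np
from h import *
q=quat(np.pi/2); b=np.array([.674,.2095])
env.movel([*b,.13],q,feed=.06); env.movel([*b,.26],q,feed=.15); env.movel([.55,.19,.33],q,feed=.2); env.hold(.3)
o=env.get_obs(); print(round(o["t"],2),o["eef_pos"].round(4),o["wrist_force"].round(1))
for c in ("scene","side"): cv2.imwrite(f"pics/{c}7.png",env.read_camera(c))
a=cv2.imread("pics/scene7.png");d=cv2.imread("pics/side7.png")
cv2.imwrite("pics/c7.png",cv2.resize(np.hstack([a[60:360,180:540],d[80:380,140:500]]),(800,333)))
E
```

```text
23.63 [0.5504 0.19   0.3288] [ 0.4  0.  -0.9]
```

View pics/c7.png

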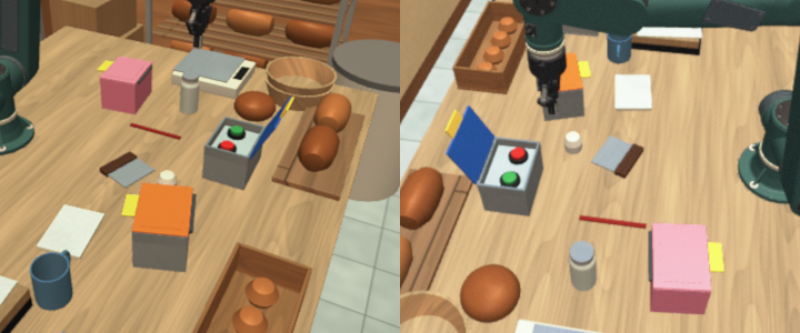

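The lid is open, the green button is back up, nothing else has moved, and the arm is clear.

```bash
python3 - <<'E'
from cell import env
print(env.sign_off(), env.get_obs()["t"])
E
```

```text
the job is handed in; nothing more can be done
the job is handed in; nothing more can be done
```

The job is done and handed in. I opened the blue lid of the grey box, pressed the green button fully down and let go, at about 24 s of the 54 s allowed.

- **Lid:** I pushed it up from under its yellow tab with the shut fingertips, at under 2 N, and flipped it back past upright. It stayed open with nothing touching it, both before and after the press.
- **Green button:** The fingertips met a hard stop at z = 0.100 m, exactly the 6 mm of full travel. Force peaked at about 20 N there, more than the 5 N needed but well under the limits. After release the button was back up in the last pictures.
- **Everything else:** I did not touch the red button or the orange-lid and pink boxes. In the last pictures the other things on the desk stand where they were, and the arm is clear.

**Where checks disagreed:**
- The box position from the two cameras differed by up to 4 mm.
- The button position from colour differed by up to 10 mm in y between the cameras. I pressed at the position expected from the box fit, and the contact height and stop confirmed it.
- The detector ranked the pink look-alike's tab and box above the real ones, so I chose the box by colour.

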